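Find the hidden catch and reset the tripped breaker

TASK

The power station on the bench has tripped. Feel along the dark strip on its top for the flush, hidden catch button and press it so that the service flap springs up, push the flap fully back on its hinge, and then press the breaker button that has popped out fully home. Do it all by touch with the fingertips: pick nothing up, leave the tools and other things around where they lie, and finish with the flap still folded back.

Things in the scene. Friction and masses are not known exactly. Their poses are not given: they have to be found in the camera images.
- station: Portable power station, a dark box with orange corner guards, fixed: 200 (x) x 300 (y) x 130 (z) mm. Origin: centre of its underside. Its display and outlets are on its own -x face, z is up. Its flat top carries from front to back: the dark strip (x -77 to -35 mm), the flush service flap (x -28 to 48 mm, y -65 to 65 mm), a rear deck (x beyond 50 mm).
- strip_mid (a point): Middle of the dark strip let into the station's top, on its surface, 1 mm below the top and 129 mm above the bench (station x = -56, y = 0 mm). The strip runs 66 mm either way along the station's y and is 42 mm wide. It is rigid except for the catch button in it.
- catch (a joint): How far the hidden catch button is pressed, m: 0 at rest, 0.005 at its stop. It is a plate 36 mm (x) by 44 mm (y) in the strip's colour, flush with it, with only a hairline gap round it, centred across the strip but anywhere along it (centre up to 40 mm either side of strip_mid). It moves down on a spring, 1 N at first, 4.6 N at the stop; the latch lets go 3 to 4 mm down.
- flap (a joint): Opening angle of the service flap, rad: 0 shut and latched flush, 1.95 fully back at its stop. Once the catch is pressed, a spring lifts it to about 1.1 to 1.3 rad within a second; from there it must be pushed, and it stays where it is left (friction hinge, under 1 N at the edge).
- flap_edge (a point): Middle of the flap's free edge (the one nearest the strip), 76 mm from the hinge line. The flap is 130 mm wide and 4 mm thick; a rib stands 14 mm out of its inside face near this edge.
- flap_hinge (a point): Middle of the flap's hinge line, which runs along the station's y at the height of its top (station x = 48 mm). The flap swings up and away from the strip.
- breaker_top (a point): Centre of the top of the tripped breaker button: round white cap, 18 mm across, with a red skirt, 6 mm higher than the two set ones (38 mm apart in a row along the station's y, at station x = 10 mm, in the 30 mm deep, 77 x 131 mm bay under the flap). Which of the three places it has varies. Tripped, its top is 6 mm below the station's top.
- breaker (a joint): How far the tripped breaker button is pushed in, m: 0 out, 0.006 home. It moves straight down, needs about 3 N, and stays where it is left.
- spanner_mid (a point): Small steel combination spanner, 28x137x8 mm, lying on the rear deck of the power station behind the flap; its middle. Only to be left alone.
- tape_measure_mid (a point): Yellow tape measure, 38x83x68 mm, on the bench; its middle. Only to be left alone.
- screwdriver_mid (a point): Screwdriver with a yellow handle, 26x178x26 mm, on the bench to the right of the station; its middle. Only to be left alone.
- tool_battery_mid (a point): Black tool battery, 77x115x51 mm, on the bench; its middle. Only to be left alone.
- claw_hammer_mid (a point): Claw hammer with an orange handle, 134x310x27 mm, lying on the bench; its middle. Only to be left alone.
- marker_pen_mid (a point): White marker pen with a blue cap, 18x130x15 mm, lying on the bench; its middle. Only to be left alone.

How it is judged:
By the outcome, as a careful person would: the job done as asked, in the order asked, and still so for the second after the job is handed in, with the robot touching nothing.
It also fails if it takes over 45 s, if anything falls off the work surface, if the arm or the gripper's body presses on something with over 40 N, if the wrist force passes 120 N, or if a joint passes its speed limit or range.

ROBOT

A 6-joint arm with a two-finger parallel gripper is mounted at the origin on a cart in front of the work surface, level with it; the furniture and walls round the work are solid. World frame = base frame: x ahead of the robot, y to its left, z up, the work surface at z = 0. Lengths are in m, angles in degrees, forces in N, time in s.
With the tool pointing down it reaches from about 0.4 to 0.825 m from the base axis. Payload 7 kg.
Tool frame: the origin (TCP) lies midway between the tips of the shut fingers; the grasp point (between the pads) lies ctrl.tcp_to_grasp behind it (ctrl.tcp_to_grasp is the distance from the TCP to the grasp point, in m); z points along the fingers, y is the line along which they close (so a half turn about z gives the same grasp; the last joint's range is limited). The gripper opens to 88 mm and grips with 3 to 60 N. Pads are 19 mm wide; open, the fingers measure 130 mm over their backs; the gripper's body (78 mm by 193 mm) begins 47 mm behind the grasp point.
Start: joints at [80.564, 20.546, 0.682, 0, -70.136, -16.507], TCP at [0.295, 0.607, 0.227] pointing down, gripper open.
Joint ranges: [-176.03, 176.03], [-82.01, 121.73], [-58.28, 71.71], [-173.87, 95.51], [-174.79, -0.11], [-173.66, 173.66]. Speed limits (degrees/s): [136.94, 136.94, 172.46, 180, 180, 180].

INTERFACE

Orientations are given as [roll, pitch, yaw] about the fixed x, y, z axes, in that order (R = Rz(yaw) Ry(pitch) Rx(roll)).
In Python, from plant import ctrl, imaging, close_job gives the robot as it stands.
- The arm moves only by the shell command python3 -m crank 'ROWS'. ROWS is JSON, a list of rows, each a list of 3 entries, a list of its own where there are three numbers: the shift along the world's x, y, z in m, then the turn, a rotation vector about the world's x, y, z in degrees, then the opening, from -1 (shut) to 1 (fully open), so that 0 is half open. A call has 1 to 12 rows; each row shifts and turns the commanded pose from where the row before left it; what a row does not reach is not made up. A row lasts 1/10 s, in which the tool goes at most 50 mm and 8.59 degrees, less where a joint would pass 70% of its speed; a pose out of reach is approached as far as the arm can. A call is refused whole if a number of a shift passes 0.05 or a number of a turn 8.59, either way. A call with a gripper value outside its range is refused whole. The fingers move at their own pace and stop on an object; the grip force is fixed at half the most. Time passes only in rows, so rows that do not move let the fingers close. It gives the time, the measured TCP pose, the force, the opening and the grip force at its end, in the units of the state.
- ctrl.get_obs(): the state, without advancing time (a new reading comes with each control period).
- imaging.snapshot(name): name is "scene" or "top" or "wrist"; returns (picture, depth): 384x512x3 uint8, blue, green, red; 384x512 float32, m along the optical axis (not along the pixel's ray), 0 where there is no reading.
- imaging.camera_model(name): a dict with "mtx" (3x3 intrinsics, pixels), "R" (3x3) and "t" (3): a world point X has camera coordinates R X + t. Camera axes: x right, y down, z forward; pixel columns grow to the right and rows downward; lengths in m; the calibration is good to about 2 mm. The wrist camera is an equidistant fisheye: a pixel r from the principal point sees the ray r / f radians off the axis. A picture is of the moment at which its call begins: read the wrist's pose just before it. camera_model takes no time and is no camera call; for the wrist camera it gives the pose at the moment of the call.
- close_job(): hands the job in; it is judged then, once.
The state is a dict: "clock": time; "joint_pos": joint angles; "qvel": joint speeds; "tau": joint torques, N m; "tool_pos": TCP position; "orientation": TCP orientation; "force": force on the tool from outside, world axes, zero at the start; "moment": the same for the moment, N m; "opening": finger opening in m; "gripper_force": force on a finger pad.
Only numpy, scipy, OpenCV 4.12 (cv2) and the standard library are available. Lean on these libraries where they do the work, as an engineer would, in place of code of your own. Each camera call takes 0.05 s, during which the arm holds its last target. There are 200 camera calls.

## Working session

There is one attempt and no reset: what is moved stays moved. The work goes in short steps, Python scripts to look and compute and a shell command to move; the robot and the scene stay as the last step left them, time stands still between calls to the robot, and variables do not carry over. Pictures are saved under pics/ and viewed, at most 10 in all, crops included, and the job is handed in when it is done.

```bash
ls; mkdir -p pics; cat > h.py <<'E'
import numpy as np, cv2
from plant import ctrl, imaging
def snap(n,f):
    m=imaging.camera_model(n); p,d=imaging.snapshot(n); cv2.imwrite('pics/'+f+'.png',p); np.savez('pics/'+f,p=p,d=d,**{k:np.array(m[k]) for k in('mtx','R','t')}); return p,d,m
def cloud(d,m):
    K,R,t=[np.array(m[k]) for k in('mtx','R','t')]
    v,u=np.mgrid[:d.shape[0],:d.shape[1]]
    c=np.stack([(u-K[0,2])/K[0,0]*d,(v-K[1,2])/K[1,1]*d,d],-1)
    return (c-t.ravel())@R
def onplane(uv,z,m):
    K,R,t=[np.array(m[k]) for k in('mtx','R','t')]
    uv=np.atleast_2d(uv).astype(float)
    r=np.c_[(uv-K[:2,2])/[K[0,0],K[1,1]],np.ones(len(uv))]@R
    o=-R.T@t.ravel()
    return o+r*((z-o[2])/r[:,2])[:,None]
E
python3 - <<'E'
from h import *
o=ctrl.get_obs(); print(o, ctrl.tcp_to_grasp)
a,_,_=snap('scene','s0'); b,d,m=snap('top','t0'); print(m)
E
```

```text
pics
{'clock': 0.0, 'joint_pos': array([ 8.05639260e+01,  2.05929697e+01,  6.32966241e-01, -2.01468578e-02,
       -7.01348249e+01, -1.65064959e+01]), 'qvel': array([ 0.06056955, -0.09868682,  0.00426839, -0.05188381,  0.01672548,
        0.01097206]), 'tau': array([-1.41306173e-03, -5.82718527e+01,  2.93050110e+01,  6.99699014e+00,
        6.95468858e-03, -1.54247537e-04]), 'tool_pos': array([0.29510638, 0.60652723, 0.22559914]), 'orientation': array([ 1.79903698e+02, -8.78707860e-03, -2.59494243e+01]), 'force': array([-0.62082621, -0.58141542,  0.20916136]), 'moment': array([-0.04815684, -0.01625813, -0.0262116 ]), 'gripper_force': 0.0, 'opening': 0.08755629278806683} 0.0188
{'mtx': array([[461.29869322,   0.        , 253.74701092],
       [  0.        , 461.29869322, 185.63229629],
       [  0.        ,   0.        ,   1.        ]]), 'R': array([[-0.01194686, -0.99967453,  0.02254132],
       [-0.99135796,  0.00889625, -0.1308826 ],
       [ 0.13063947, -0.02391015, -0.99114158]]), 't': array([-0.01890298,  0.51768367,  1.56383944])}
```

View pics/t0.png

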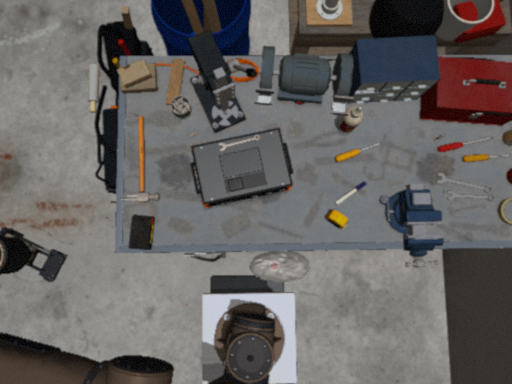

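View pics/s0.png

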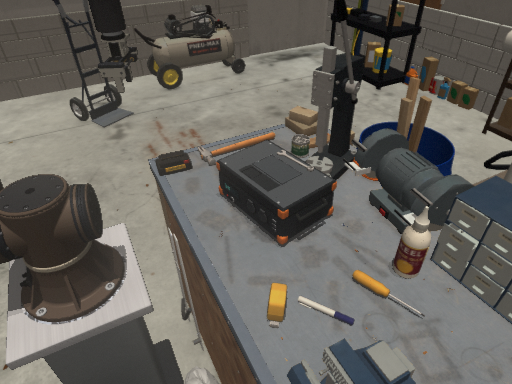

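The top view shows the station at about (242,165), yawed slightly, with the spanner on the far deck at (240,142). The scene view shows it from the front right. I'll fit the top face from the depth and enlarge it.

```bash
python3 - <<'E'
from h import *
z=np.load('pics/t0.npz'); p,d=z['p'],z['d']; X=cloud(d,z)
mk=(abs(X[...,2]-.130)<.012); mk[:,:185]=0; mk[:,300:]=0; mk[:125]=0; mk[215:]=0
mk=cv2.morphologyEx(mk.astype(np.uint8),cv2.MORPH_OPEN,np.ones((3,3)))
n,l,s,c=cv2.connectedComponentsWithStats(mk); i=1+np.argmax(s[1:,4]); q=X[l==i]
print(s[i],np.median(q[:,2]), cv2.minAreaRect(q[:,:2].astype(np.float32)*1000))
cv2.imwrite('pics/t0c.png',cv2.resize(cv2.convertScaleAbs(p[120:215,180:305],alpha=1.6),None,fx=6,fy=6,interpolation=cv2.INTER_CUBIC))
E
```

```text
[ 191  128  102   77 5440] 0.13021552089633767 ((573.2806396484375, 18.272979736328125), (201.8504180908203, 301.8013610839844), 11.527265548706055)
```

View pics/t0c.png

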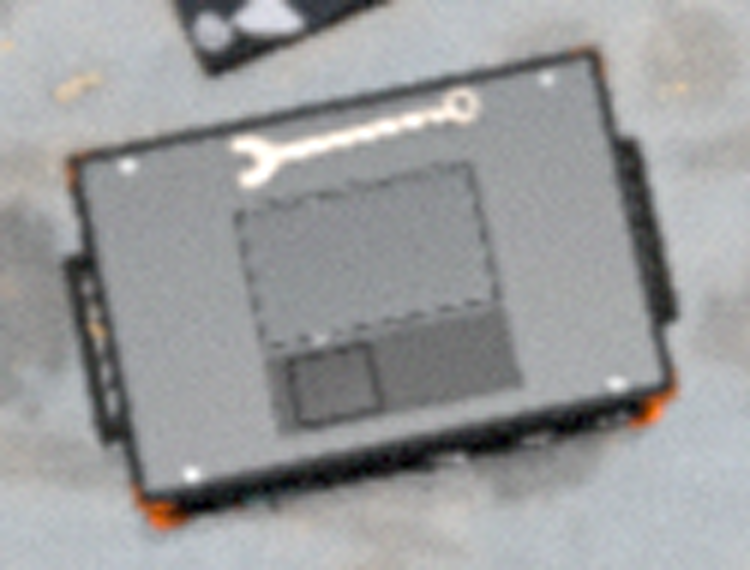

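The strip is the darker band, and a hairline rectangle in it, crop centre (335,385), is the catch plate. I'll convert the points now.

```bash
python3 - <<'E'
from h import *
z=np.load('pics/t0.npz')
c=np.array([[335,385],[395,372],[290,355],[378,345],[382,410],[297,425]])
P=onplane(c/6-.42+[180,120],.129,z)[:,:2]
yaw=np.radians(11.53); R=np.array([[np.cos(yaw),-np.sin(yaw)],[np.sin(yaw),np.cos(yaw)]]); C=np.array([.5733,.0183])
print(P,'\nstation mm',((P-C)@R*1e3).round(1))
for n,q in dict(strip=(-56,0),flap=(-28,0),hinge=(48,0),b0=(10,0),bp=(10,38),bm=(10,-38)).items(): print(n,(C+R@np.array(q)/1e3).round(4))
E
```

```text
[[0.51169575 0.03759609]
 [0.51853374 0.00497526]
 [0.52835928 0.06191334]
 [0.5334434  0.01407724]
 [0.49778968 0.01222207]
 [0.49002131 0.05830443]] 
station mm [[-56.5  31.2]
 [-56.3  -2.1]
 [-35.3  51.7]
 [-39.9   3.8]
 [-75.2   9.1]
 [-73.6  55.8]]
strip [0.5184 0.0071]
flap [0.5459 0.0127]
hinge [0.6203 0.0279]
b0 [0.5831 0.0203]
bp [0.5755 0.0575]
bm [ 0.5907 -0.0169]
```

```bash
python3 -m crank '[[[0.017,-0.045,0],[0,0,3.1],-1],[[0.017,-0.045,0],[0,0,3.1],-1],[[0.017,-0.045,0],[0,0,3.1],-1],[[0.017,-0.045,0],[0,0,3.1],-1],[[0.017,-0.045,0],[0,0,3.1],-1],[[0.017,-0.045,0],[0,0,3.1],-1],[[0.017,-0.045,0],[0,0,3.1],-1],[[0.017,-0.045,0],[0,0,3.1],-1],[[0.017,-0.045,0],[0,0,3.1],-1],[[0.017,-0.045,0],[0,0,3.1],-1],[[0.017,-0.045,0],[0,0,3.1],-1],[[0.017,-0.045,0],[0,0,3.1],-1]]'
python3 -m crank '[[[0.013,-0.03,-0.02],[0,0,0],-1],[[0,0,-0.02],[0,0,0],-1],[[0,0,0],[0,0,0],-1]]'
python3 - <<'E'
from h import *
snap('wrist','w0'); o=ctrl.get_obs(); print(o['clock'],o['tool_pos'],o['orientation'],o['opening'],o['force'])
E
```

```text
clock: 1.3
tool_pos: [0.4994, 0.065, 0.2266]
orientation: [-180.0, -0.0, 11.4]
force: [0.3, 0.9, -0.6]
opening: 0.0018
gripper_force: 0.0
clock: 1.6
tool_pos: [0.5105, 0.0352, 0.1838]
orientation: [180.0, 0.3, 11.1]
force: [-0.6, 0.0, -0.9]
opening: 0.0004
gripper_force: 0.0
1.65 [0.51140416 0.03612724 0.18547163] [179.96312323   0.18265806  11.18166815] 0.00022860345659514542 [ 0.02916316 -0.01705727  0.5663805 ]
```

View pics/w0.png

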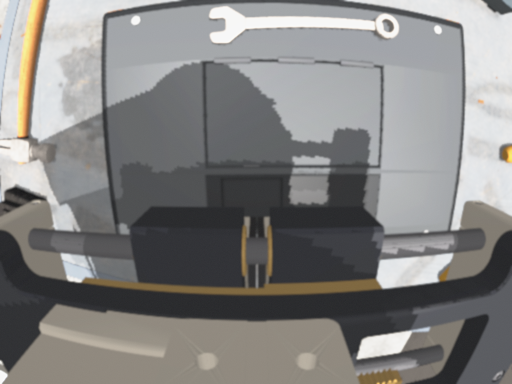

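The wrist view shows the hairline plate directly in front of the shut fingertips, at (252,190) against fingers at (258,245). The tips are narrower than the plate, so I'll go down and feel.

```bash
python3 -m crank '[[[0.001,0.001,-0.025],[0,0,0.3],-1],[[0,0,-0.025],[0,0,0],-1],[[0,0,0],[0,0,0],-1]]'
python3 -m crank '[[[0,0,-0.003],[0,0,0],-1],[[0,0,-0.003],[0,0,0],-1],[[0,0,0],[0,0,0],-1]]'
python3 -m crank '[[[0,0,-0.0015],[0,0,0],-1],[[0,0,0],[0,0,0],-1]]'
python3 -m crank '[[[0,0,-0.0015],[0,0,0],-1],[[0,0,0],[0,0,0],-1]]'
```

```text
clock: 1.95
tool_pos: [0.5117, 0.0383, 0.1349]
orientation: [180.0, 0.2, 11.6]
force: [0.5, -0.7, 0.5]
opening: 0.0001
gripper_force: 0.0
clock: 2.25
tool_pos: [0.5138, 0.0384, 0.1315]
orientation: [-180.0, -0.1, 11.6]
force: [0.2, -0.7, 0.8]
opening: 0.0004
gripper_force: 0.0
clock: 2.45
tool_pos: [0.5134, 0.038, 0.1294]
orientation: [-180.0, -0.0, 11.6]
force: [0.6, -1.1, -0.5]
opening: 0.0003
gripper_force: 0.0
clock: 2.65
tool_pos: [0.5135, 0.038, 0.1278]
orientation: [-180.0, -0.0, 11.6]
force: [-0.2, 1.1, 2.7]
opening: 0.0006
gripper_force: 1.0
```

Contact is soft, about 2.7 N and still moving. That matches the spring plate, so I'll keep pressing.

```bash
python3 -m crank '[[[0,0,-0.0015],[0,0,0],-1],[[0,0,-0.0015],[0,0,0],-1],[[0,0,0],[0,0,0],-1]]'
python3 -m crank '[[[0,0,-0.001],[0,0,0],-1],[[0,0,0],[0,0,0],-1]]'
```

```text
clock: 2.95
tool_pos: [0.5135, 0.038, 0.1246]
orientation: [180.0, -0.0, 11.6]
force: [-0.7, 0.6, 5.1]
opening: 0.0005
gripper_force: 2.0
clock: 3.15
tool_pos: [0.5136, 0.038, 0.1242]
orientation: [180.0, -0.0, 11.6]
force: [-2.7, 0.4, 8.1]
opening: 0.0007
gripper_force: 4.3
```

The plate is at its stop: 5 mm down, with the force rising. I'll lift and look.

```bash
python3 -m crank '[[[0,0,0.02],[0,0,0],-1],[[0,0,0.036],[0,0,0],-1],[[0,0,0],[0,0,0],-1],[[0,0,0],[0,0,0],-1]]'
python3 - <<'E'
from h import *
snap('wrist','w1'); snap('scene','s1')
a=cv2.imread('pics/w1.png'); b=cv2.imread('pics/s1.png')[100:260,180:380]
cv2.imwrite('pics/c1.png',np.vstack([cv2.resize(a[:240],(560,262)),cv2.resize(b,(420,336),interpolation=cv2.INTER_CUBIC)[:,:,:] if 0 else cv2.copyMakeBorder(cv2.resize(b,(420,336)),0,0,0,140,0)]))
E
```

```text
clock: 3.55
tool_pos: [0.5135, 0.0381, 0.18]
orientation: [-180.0, -0.1, 11.5]
force: [-0.1, 0.1, -0.8]
opening: 0.0006
gripper_force: 0.0
```

View pics/c1.png

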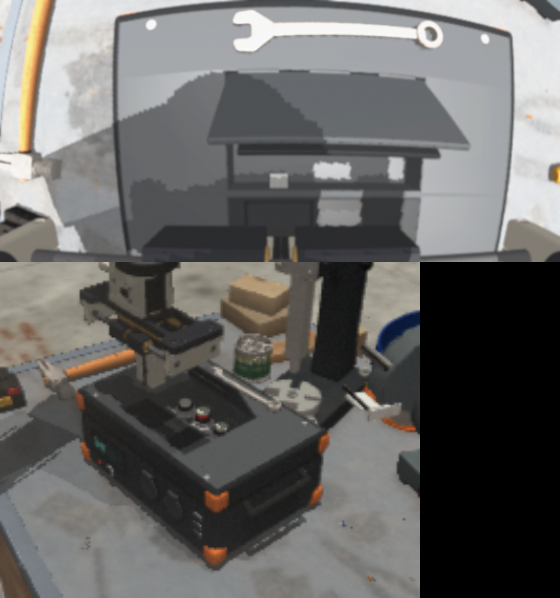

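The wrist view shows the flap up. In the scene crop the middle breaker shows red at (202,413). Next I'll centre the fingers in y and push the flap back along the station's x.

```bash
python3 -m crank '[[[0.02,-0.011,0],[0,0,0],-1],[[0.021,-0.011,0],[0,0,0],-1],[[0,0,0],[0,0,0],-1],[[0.0098,0.002,0],[0,0,0],-1],[[0.0098,0.002,0],[0,0,0],-1],[[0.0098,0.002,0],[0,0,0],-1],[[0,0,0],[0,0,0],-1]]'
python3 -m crank '[[[0.0098,0.002,0],[0,0,0],-1],[[0.0098,0.002,0],[0,0,0],-1],[[0.0049,0.001,0],[0,0,0],-1],[[0,0,0],[0,0,0],-1]]'
python3 - <<'E'
from h import *
snap('wrist','w2')
E
```

```text
clock: 4.35
tool_pos: [0.5849, 0.0226, 0.1793]
orientation: [180.0, -0.0, 11.6]
force: [0.4, 0.3, 0.2]
opening: 0.0006
gripper_force: 0.0
clock: 4.75
tool_pos: [0.609, 0.0272, 0.1793]
orientation: [180.0, 0.0, 11.6]
force: [0.3, -0.6, 0.4]
opening: 0.0002
gripper_force: 0.0
```

View pics/w2.png

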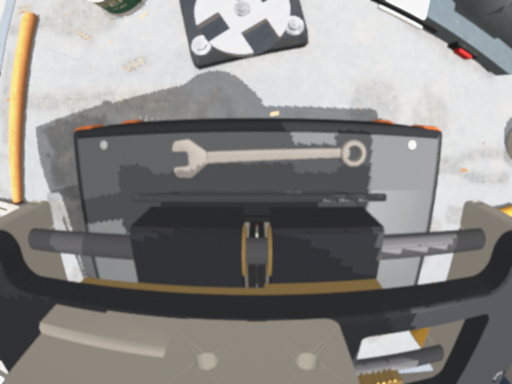

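The flap is nearly edge-on at row 197, in front of the fingers. I'll keep pushing until it meets the stop.

```bash
python3 -m crank '[[[0.0049,0.001,0],[0,0,0],-1],[[0.0049,0.001,0],[0,0,0],-1],[[0,0,0],[0,0,0],-1]]'
python3 -m crank '[[[0.0039,0.0008,0],[0,0,0],-1],[[0.0029,0.0006,0],[0,0,0],-1],[[0,0,0],[0,0,0],-1]]'
```

```text
clock: 5.1
tool_pos: [0.6173, 0.0287, 0.1792]
orientation: [180.0, 0.1, 11.5]
force: [-4.1, -0.3, 1.9]
opening: 0.0005
gripper_force: 2.1
clock: 5.4
tool_pos: [0.6184, 0.0287, 0.179]
orientation: [180.0, 0.7, 11.5]
force: [-25.3, -0.7, 14.9]
opening: 0.0003
gripper_force: 12.3
```

That is the stop: 25 N with no further travel. I'll back off and look into the bay.

```bash
python3 -m crank '[[[-0.02,-0.004,0],[0,0,0],-1],[[-0.03,-0.006,0.01],[0,0,0],-1],[[-0.03,-0.006,0.02],[0,0,0],-1],[[-0.02,-0.004,0.01],[0,0,0],-1],[[0,0,0],[0,0,0],-1]]'
python3 - <<'E'
from h import *
snap('wrist','w3'); snap('scene','s3')
a=cv2.imread('pics/w3.png'); b=cv2.imread('pics/s3.png')[100:260,180:380]
cv2.imwrite('pics/c3.png',np.vstack([cv2.resize(a[:240],(560,262)),cv2.copyMakeBorder(cv2.resize(b,(420,336)),0,0,0,140,0)]))
E
```

```text
clock: 5.9
tool_pos: [0.5242, 0.0102, 0.2221]
orientation: [-180.0, -0.3, 11.6]
force: [0.5, 0.3, -0.1]
opening: 0.0004
gripper_force: 0.0
```

View pics/c3.png

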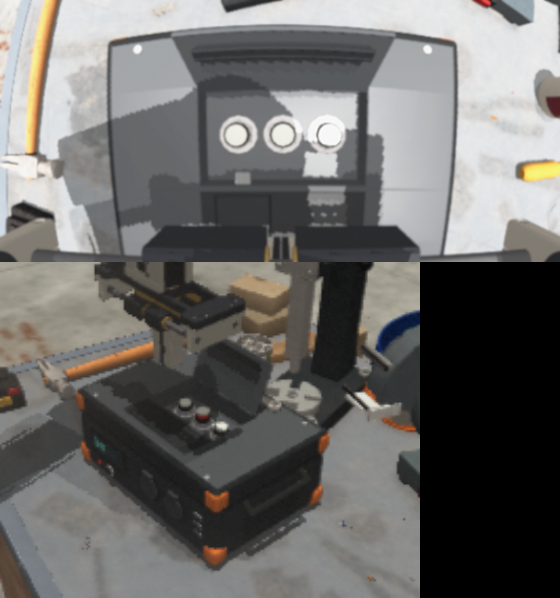

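The flap is folded back and stays there. I'll measure the three caps with the scene depth and a red mask, and check the flap's height as well.

```bash
python3 - <<'E'
from h import *
z=np.load('pics/s3.npz'); p,d=z['p'].astype(int),z['d']; X=cloud(d,z)
yaw=np.radians(11.53); R=np.array([[np.cos(yaw),-np.sin(yaw)],[np.sin(yaw),np.cos(yaw)]]); C=np.array([.5733,.0183])
S=X.copy(); S[...,:2]=(X[...,:2]-C)@R; S*=1e3
inb=(abs(S[...,0]-10)<16)&(abs(S[...,1])<62)&(S[...,2]>95)&(S[...,2]<140)
red=inb&(p[...,2]>1.6*p[...,1])&(p[...,2]>60)
print('red',red.sum(),S[red].mean(0).round(1))
for y in(-38,0,38):
    m=inb&(abs(S[...,1]-y)<8)&(abs(S[...,0]-10)<8); print(y,m.sum(),np.percentile(S[m][:,2],[10,50,90]).round(1))
f=(S[...,0]>45)&(S[...,0]<95)&(abs(S[...,1])<62)&(S[...,2]>140)&(S[...,2]<215)
for h in(150,170,190,198): m=f&(abs(S[...,2]-h)<4); print('flap',h,m.sum(),np.median(S[m][:,0]).round(1))
# bright caps in the scene image cast on both candidate heights
w=(inb&(p.min(-1)>110)).astype(np.uint8); n,l,s,c=cv2.connectedComponentsWithStats(w)
for i in range(1,n):
    if s[i,4]>4: print(s[i,4],[((onplane(c[i],h,z)[0,:2]-C)@R*1e3).round(1) for h in(.118,.124)])
E
```

```text
red 9 [  5.   -5.  117.1]
-38 23 [113.9 118.  119. ]
0 29 [111.9 122.7 124.2]
38 20 [111.6 117.6 119.3]
flap 150 99 51.0
flap 170 92 59.7
flap 190 32 61.3
flap 198 136 63.3
12 [array([ 9.4, 38.3]), array([ 3.7, 31.5])]
14 [array([14.5,  6.4]), array([ 8.7, -0.1])]
23 [array([  9. , -36.6]), array([  3.3, -42.7])]
```

The middle breaker is the tripped one: its top is at z 124 mm against 118 for the others, at station (9,0). Moving over it and pressing.

```bash
python3 -m crank '[[[0.028,0.005,-0.02],[0,0,0],-1],[[0.029,0.005,-0.03],[0,0,0],-1],[[0,0,-0.03],[0,0,0],-1],[[0,0,-0.01],[0,0,0],-1],[[0,0,0],[0,0,0],-1]]'
python3 -m crank '[[[0,0,-0.004],[0,0,0],-1],[[0,0,-0.003],[0,0,0],-1],[[0,0,-0.002],[0,0,0],-1],[[0,0,0],[0,0,0],-1]]'
python3 -m crank '[[[0,0,-0.002],[0,0,0],-1],[[0,0,-0.002],[0,0,0],-1],[[0,0,0],[0,0,0],-1]]'
```

```text
clock: 6.5
tool_pos: [0.5809, 0.0199, 0.1273]
orientation: [180.0, 0.3, 11.5]
force: [-0.2, 0.5, -0.1]
opening: 0.0003
gripper_force: 0.0
clock: 6.9
tool_pos: [0.5826, 0.0206, 0.1217]
orientation: [-180.0, -0.1, 11.6]
force: [0.9, 0.5, 1.6]
opening: 0.0004
gripper_force: 1.0
clock: 7.2
tool_pos: [0.5827, 0.0206, 0.1182]
orientation: [180.0, -0.1, 11.6]
force: [-2.9, 0.1, 11.9]
opening: 0.0007
gripper_force: 6.0
```

```bash
python3 -m crank '[[[0,0,-0.001],[0,0,0],-1],[[0,0,-0.001],[0,0,0],-1],[[0,0,0],[0,0,0],-1]]'
python3 -m crank '[[[0,0,0.02],[0,0,0],-1],[[0,0,0.04],[0,0,0],-1],[[-0.04,-0.008,0.03],[0,0,0],-1],[[-0.045,-0.009,0.01],[0,0,0],-1],[[0,0,0],[0,0,0],-1]]'
python3 - <<'E'
from h import *
snap('wrist','w4'); _,d,z=snap('scene','s4')
X=cloud(d,z); yaw=np.radians(11.53); R=np.array([[np.cos(yaw),-np.sin(yaw)],[np.sin(yaw),np.cos(yaw)]]); C=np.array([.5733,.0183])
S=X.copy(); S[...,:2]=(X[...,:2]-C)@R; S*=1e3
for y in(-38,0,38):
    m=(abs(S[...,1]-y)<8)&(abs(S[...,0]-10)<8)&(S[...,2]>95)&(S[...,2]<140); print(y,m.sum(),np.percentile(S[m][:,2],[50,90]).round(1))
for h in(150,170,190,198): m=(S[...,0]>45)&(S[...,0]<95)&(abs(S[...,1])<62)&(abs(S[...,2]-h)<4); print('flap',h,m.sum(),np.median(S[m][:,0]).round(1))
a=cv2.imread('pics/w4.png'); b=cv2.imread('pics/s4.png')[100:260,180:380]
cv2.imwrite('pics/c4.png',np.vstack([cv2.resize(a[:240],(560,262)),cv2.copyMakeBorder(cv2.resize(b,(420,336)),0,0,0,140,0)]))
E
```

```text
clock: 7.5
tool_pos: [0.5828, 0.0205, 0.118]
orientation: [180.0, -0.2, 11.6]
force: [-7.9, 1.8, 26.1]
opening: 0.0008
gripper_force: 12.8
clock: 8.0
tool_pos: [0.4934, 0.0025, 0.2161]
orientation: [-179.9, -0.1, 11.5]
force: [1.7, 0.8, 0.4]
opening: 0.0009
gripper_force: 0.0
-38 21 [117.5 119. ]
0 21 [117.9 119.5]
38 26 [116.9 119.3]
flap 150 95 51.2
flap 170 85 59.1
flap 190 27 64.2
flap 198 137 67.6
```

View pics/c4.png

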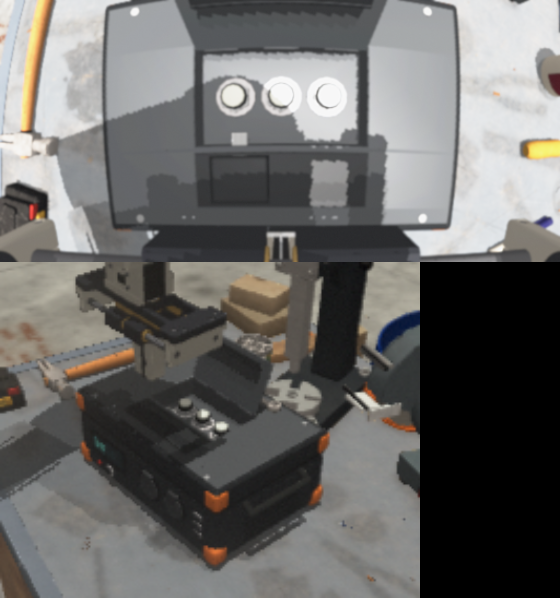

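All three caps are level at 118 mm with no red showing. The flap's slope matches 1.95 rad, and the arm is clear.

```bash
python3 -c "
from plant import close_job
print(close_job())"
```

```text
the job is handed in; nothing more can be done
None
```

I pressed the catch, pushed the flap back to its stop and pressed the tripped middle breaker fully home, then handed the job in at about 8 s with the flap still folded back and the arm clear of everything.

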